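# Test the grinder's stop switch

## Task

Before the glass grinder is used, its stop switch must be tested: pull the red knob straight up out of its switch box until it clicks at its outer detent, then push it back down until it is fully home, and let go. Leave the black knob of the other switch box alone.

Things in the scene. Friction and masses are not known exactly. Their poses are not given: they have to be found in the camera images.
- stop_knob (a joint): how far the red knob is pulled up out of its switch box, in m: 0 = fully home (its start), 0.020 = fully out. It slides straight up and down and clicks into a detent at each end: let go, it springs to the nearer end and stays. Moving it takes about 6 N at the stiffest point, some 4 mm from either end; both ends are hard stops.
- stop_knob_grip (a point): centre of the red knob's head, on its vertical axis; moves with the knob; z up. The head is a round red mushroom, diameter 34 mm, 23.5 mm tall: upright sides from 9 mm below to 8 mm above this point, top 12.5 mm above it. It stands on a 12 mm steel shank in the middle of a grey switch box, whose flat top lies 21 mm below this point while the knob is home.
- stop_station: the red knob's grey switch box, fixed to the bench: 76 x 76 mm, 46 mm high, on an 82 x 82 mm base plate; origin at the centre of its underside, z up, a black plug stands 12 mm out of its +x side. A yellow disc (diameter 56 mm, 1 mm) lies on its top round a steel collar (diameter 29 mm, 7 mm high) that guides the shank. It can change places with the other box.
- fan_knob (a joint): the same travel for the black knob on the other switch box: 0 = home (its start), 0.020 = out; not to be moved. That box and knob have the same shape and size, but the knob is black and the disc round its collar white; the two boxes' centres are at least 0.20 m apart, in y.
Not all that is in view belongs to the job. Leave any pink look-alike of the stop_station alone.

How it is judged:
By the outcome, as a careful person would: the job done as asked, in the order asked, and still so for the second after the job is handed in, with the robot touching nothing.
It also fails if it takes over 32 s, if anything falls off the work surface, if the arm or the gripper's body presses on something with over 40 N, if the wrist force passes 120 N, or if a joint passes its speed limit or range.

## Robot

A 6-joint arm with a two-finger parallel gripper is mounted at the origin on a cart in front of the work surface, level with it; the furniture and walls round the work are solid. World frame = base frame: x ahead of the robot, y to its left, z up, the work surface at z = 0. Lengths are in mm, angles in rad, forces in N, time in s.
With the tool pointing down it reaches from about 350 to 975 mm from the base axis. Payload 7.1 kg.
Tool frame: the origin (TCP) lies at the very end of the fingers, on their centre line; the grasp point (between the pads) lies 19 mm behind it (ctrl.grasp_offset is the distance from the TCP to the grasp point, in mm); z points along the fingers, y is the line along which they close (so a half turn about z gives the same grasp; the last joint's range is limited). The gripper opens to 88 mm and grips with 3 to 60 N. Pads are 20 mm wide; open, the fingers measure 115 mm over their backs; the gripper's body (75 mm by 178 mm) begins 61 mm behind the grasp point.
Start: joints at [-1.274, 0.423, 1.63, -0, 1.089, -0.019], TCP at [194.128, -594.07, 222.675] pointing down, gripper open.
Joint ranges: [-3, 3], [-0.9, 2.11], [0.09, 2.58], [-1.31, 4.45], [0.11, 2.69], [-2.54, 2.54]. Speed limits (rad/s): [2.39, 2.39, 3.01, 3.14, 3.14, 3.14].

## Interface

Orientations are given as a rotation vector (axis times angle).
In Python, from workcell import ctrl, viewer, ticket, models gives the robot as it stands.
- The arm moves only by the tool play_rows, never from a script. Its arguments are lists of equal length, an entry for each row: "dp": the shift along the world's x, y, z in mm, a list of three; "yaw": the turn about the world's z in degrees. In form: {"dp": [[tx, ty, tz], ...], "yaw": [yaw, ...]}. A call has 1 to 8 rows; each row shifts and turns the commanded pose from where the row before left it; what a row does not reach is not made up. A row lasts 1/12 s, in which the tool goes at most 41.7 mm and 7.16 degrees, less where a joint would pass 70% of its speed; a pose out of reach is approached as far as the arm can. A call is refused whole if a number of a shift passes 41.7 or a number of a turn 7.16, either way. A call with a gripper value outside its range is refused whole. "gripper" is the closure, from 0 (fully open) to 1 (shut), set as the call begins (left out, the last holds). The fingers move at their own pace and stop on an object; the grip force is fixed at half the most. Time passes only in rows, so rows that do not move let the fingers close. It gives the time, the measured TCP pose, the force, the opening and the grip force at its end, in the units of the state.
- ctrl.get_obs(): the state, without advancing time (a new reading comes with each control period).
- viewer.get_image(name): name is "side" or "top" or "wrist"; returns a dict with "pixels" (480x640x3 uint8, red, green, blue), "range_z" (480x640 float32, mm along the optical axis (not along the pixel's ray), 0 where there is no reading), "fx", "fy", "cx", "cy" (pixels), "dist_coeffs" ([k1, k2, p1, p2, k3] as OpenCV has them; the pictures are not rectified), "T" (4x4, takes a point from camera to world coordinates); the wrist camera has in their place "hand_eye" (4x4, takes a point from camera to tool coordinates, whose origin is the TCP and whose axes are the flange's). Camera axes: x right, y up, looking along -z (the intrinsics and any distortion apply to the point x, -y, -z); pixel columns grow to the right and rows downward; lengths in mm; the calibration is good to about 2 mm. A picture is of the moment at which its call begins: read the wrist's pose just before it.
- ticket.close_job(): hands the job in; it is judged then, once.
Trained networks look in a picture, given as the dict that the camera call returned (one of the last four; its "shot" number tells which), for a name from the list of things; names that differ only in an ending like _2 or _b are one class to them, and where a whole thing is asked for, a point or a joint stands for the part that bears it (a point fixed in the world has none). Each returns a list of dicts, best first, with "conf" (0 to 1); they miss things now and then, are a little off and sometimes report something else, mostly with a low value. They report only what shows in the picture. A call takes as long as a camera call. They do not tell look-alikes from the thing itself.
- models.look_for(picture, name): "bbox" ([centre column, centre row, width, height] in pixels, round what is visible of it).
- models.landmark_of(picture, name): "location" ([column, row] in pixels: a listed point, or the origin of a listed thing).
The state is a dict: "t": time; "qpos": joint angles; "qvel": joint speeds; "joint_torque": joint torques, N m; "ee_pos": TCP position; "orientation": TCP orientation; "ft_force": force on the tool from outside, world axes, zero at the start; "moment": the same for the moment, N m; "width": finger opening in mm; "grasp_force": force on a finger pad.
Only numpy, scipy, OpenCV 4.12 (cv2) and the standard library are available. Lean on these libraries where they do the work, as an engineer would, in place of code of your own. Each camera call takes 0.05 s, during which the arm holds its last target. There are 200 camera calls.

## Working session

There is one attempt and no reset: what is moved stays moved. The work goes in short steps, Python scripts to look and compute and a tool call to move; the robot and the scene stay as the last step left them, time stands still between calls to the robot, and variables do not carry over. Pictures are saved under pics/ and viewed, at most 10 in all, crops included, and the job is handed in when it is done.

Besides the shell and the picture viewer there is one more tool, called after "Emit:" as name(argument=value, ...) on one line, values as JSON. play_rows: Moves the arm, as the interface text tells. Its arguments: {"type":"object","properties":{"dp":{"type":"array"},"yaw":{"type":"array"},"gripper":{"type":"number"}},"required":["dp","yaw"]}

```bash
mkdir -p pics; cat > h.py <<'E'
import numpy as np, cv2
from scipy.spatial.transform import Rotation as R
from workcell import ctrl, viewer, ticket, models
def T_of(p,obs=None):
    if "T" in p: return np.array(p["T"])
    M=np.eye(4); M[:3,:3]=R.from_rotvec(obs["orientation"]).as_matrix(); M[:3,3]=obs["ee_pos"]
    return M@np.array(p["hand_eye"])
def ray(p,uv):
    K=np.array([[p["fx"],0,p["cx"]],[0,p["fy"],p["cy"]],[0,0,1]])
    n=cv2.undistortPoints(np.array(uv,float).reshape(-1,1,2),K,np.array(p["dist_coeffs"],float)).reshape(-1,2)
    return np.c_[n[:,0],-n[:,1],-np.ones(len(n))]
def world(p,uv,obs=None):   # by depth
    uv=np.atleast_2d(uv); z=np.array([p["range_z"][int(round(v)),int(round(u))] for u,v in uv])
    T=T_of(p,obs); return (ray(p,uv)*z[:,None])@T[:3,:3].T+T[:3,3]
def atz(p,uv,z,obs=None):
    T=T_of(p,obs); d=ray(p,uv)@T[:3,:3].T; return T[:3,3]+d*((z-T[2,3])/d[:,2])[:,None]
def save(p,f,crop=None,k=1):
    im=p["pixels"][:,:,::-1]
    if crop: a,b,c,d=crop; im=im[b:d,a:c]
    cv2.imwrite(f,cv2.resize(im,None,fx=k,fy=k,interpolation=cv2.INTER_CUBIC))
E
python3 - <<'E'
from h import *
for n in ["top","side"]:
    p=viewer.get_image(n); save(p,f"pics/{n}1.png")
    print(n,T_of(p).round(2).tolist())
    for nm in ["stop_knob_grip","stop_station","fan_knob"]:
        for d in models.landmark_of(p,nm)[:3]:
            print(nm,d["conf"],d["location"],world(p,d["location"]).round(1),atz(p,d["location"],67).round(1))
E
```

```text
top [[0.02, 0.98, -0.2, 254.8], [-1.0, 0.02, -0.0, 161.89], [0.0, 0.2, 0.98, 1406.24], [0.0, 0.0, 0.0, 1.0]]
stop_knob_grip 0.7 [422.7, 266.2] [[ 478.  -116.2   81.9]] [[ 480.5 -119.4   67. ]]
stop_knob_grip 0.55 [158.6, 220.8] [[584.2 580.6  82.6]] [[588.1 585.6  67. ]]
stop_knob_grip 0.42 [319.2, 258.7] [[492.1 152.8  81.4]] [[494.6 152.7  67. ]]
stop_station 0.98 [421.8, 274.4] [[ 458.3 -116.    69.9]] [[ 458.7 -116.6   67. ]]
stop_station 0.72 [318.3, 264.9] [[479.1 154.7  61.3]] [[478.1 154.7  67. ]]
stop_station 0.59 [165.5, 228.3] [[572.4 571.   47.3]] [[567.8 565.1  67. ]]Traceback (most recent call last):
  File "<stdin>", line 6, in <module>
ValueError: it knows: stop_knob_grip, stop_station
```

View pics/top1.png

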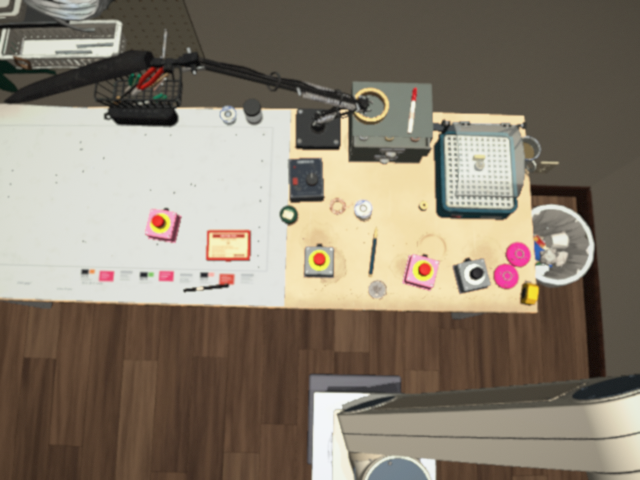

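The top picture shows three red-knob boxes: (319,260) with a grey body, (423,270) with a pink body, and (161,223) also pink. A black-knob box with a white disc is at (475,273). The grey one at (319,260) fits the stop_station; I'll confirm it in an enlarged crop.

```bash
python3 - <<'E'
from h import *
p=viewer.get_image("top"); save(p,"pics/crop1.png",(280,220,500,310),3.5)
# red head blob near (319,260)
hsv=cv2.cvtColor(p["pixels"],cv2.COLOR_RGB2HSV)
m=((hsv[...,0]<8)|(hsv[...,0]>172))&(hsv[...,1]>170)&(hsv[...,2]>90)
m[:, :300]=0;m[:,340:]=0;m[:240]=0;m[280:]=0
v,u=np.nonzero(m); print(len(u),u.mean(),v.mean(), world(p,[[u.mean(),v.mean()]]).round(1), atz(p,[[u.mean(),v.mean()]],74).round(1))
w=world(p,np.c_[u,v]); print(np.median(w,0).round(1), w[:,2].max())
print(world(p,[[302,262],[336,262],[311,271],[329,271]]).round(1))
p=viewer.get_image("side"); save(p,"pics/side1.png")
for d in models.landmark_of(p,"stop_knob_grip")[:4]:
    print(d["conf"],d["location"],world(p,d["location"]).round(1))
E
```

```text
90 318.9 258.8 [[493.4 153.5  72.1]] [[493.1 153.5  74. ]]
[492.5 153.3  78.1] 1406.2432813619948
[[ 4.968e+02  1.994e+02 -2.600e+00]
 [ 4.984e+02  1.058e+02  3.000e-01]
 [ 4.647e+02  1.736e+02  4.700e+01]
 [ 4.657e+02  1.259e+02  4.670e+01]]
0.66 [256.1, 318.1] [[586.4 587.6  84.7]]
0.57 [351.6, 203.3] [[ 463.6 -109.4   71.5]]
0.46 [327.3, 240.3] [[494.2 169.   78.2]]
```

View pics/crop1.png

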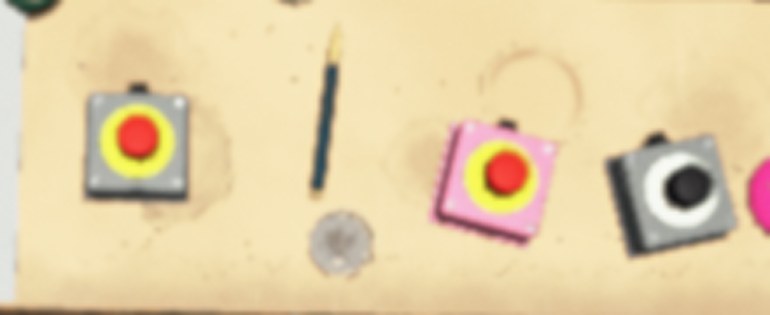

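View pics/side1.png

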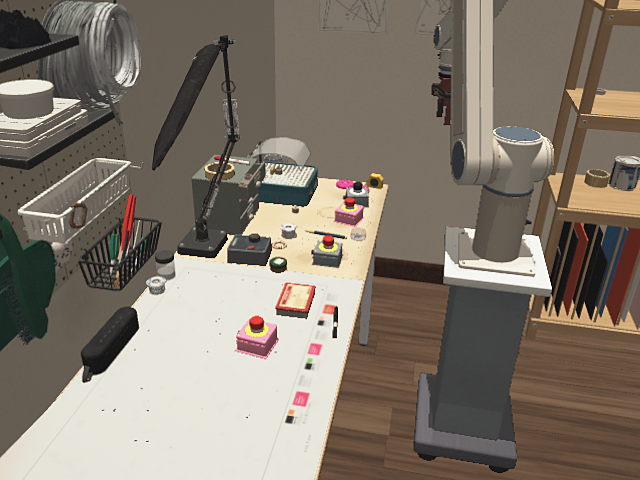

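The crop confirms it: the left box (crop 138,140; full picture 319,260) is grey with a yellow disc and red knob. The middle box is pink, and the right one has a black knob and white disc. The target is about (493,153), grip height 67. In the side view it is at (327,245) and the path to it is clear.

Emit:
play_rows(dp=[[14,36,0],[14,36,0],[14,36,0],[14,36,0],[14,36,0],[14,36,0],[14,36,0],[14,36,0]], yaw=[0,0,0,0,0,0,0,0])

```text
t: 0.97
ee_pos: [306.3, -304.4, 222.8]
orientation: [3.102, 0.493, 0.0]
ft_force: [0.7, -0.3, 0.4]
width: 87.7
grasp_force: 0.0
```

Emit:
play_rows(dp=[[14,36,0],[14,36,0],[14,36,0],[14,36,0],[14,36,0],[14,36,0],[14,36,0],[14,36,0]], yaw=[0,0,0,0,0,0,0,0])

```text
t: 1.63
ee_pos: [418.5, -16.1, 223.0]
orientation: [3.102, 0.494, 0.001]
ft_force: [1.3, -1.1, 0.6]
width: 87.6
grasp_force: 0.0
```

Emit:
play_rows(dp=[[14,36,0],[14,36,0],[14,36,0],[14,36,0],[10,20,0],[0,0,0]], yaw=[0,0,0,0,0,0])

```text
t: 2.13
ee_pos: [486.1, 149.6, 223.0]
orientation: [-3.101, -0.499, -0.004]
ft_force: [1.4, 0.7, -0.4]
width: 88.2
grasp_force: 0.0
```

```bash
cat > w.py <<'E'
from h import *
import sys
o=ctrl.get_obs(); p=viewer.get_image("wrist"); save(p,sys.argv[1])
print(o["t"],np.round(o["ee_pos"],1),R.from_rotvec(o["orientation"]).as_matrix().round(3).tolist(),np.round(o["qpos"],2))
for d in models.landmark_of(p,"stop_knob_grip")[:3]: print(d["conf"],d["location"],atz(p,[d["location"]],67,o).round(1))
hsv=cv2.cvtColor(p["pixels"],cv2.COLOR_RGB2HSV)
m=(((hsv[...,0]<8)|(hsv[...,0]>172))&(hsv[...,1]>150)&(hsv[...,2]>80)).astype(np.uint8)
n,l,s,c=cv2.connectedComponentsWithStats(m)
for i in range(1,n):
    if s[i,4]>300:
        v,u=np.nonzero(l==i); w=world(p,np.c_[u,v],o); t=w[np.abs(w[:,2]-np.percentile(w[:,2],97))<6]
        print(c[i].round(),s[i],"z97",np.percentile(w[:,2],97).round(1),"top xy range",np.percentile(t,2,0).round(1),np.percentile(t,98,0).round(1),(t.min(0)+t.max(0))/2)
E
python3 w.py pics/w1.png
```

```text
2.1333 [486.1 149.6 223. ] [[0.949, 0.314, 0.002], [0.314, -0.949, 0.001], [0.002, -0.001, -1.0]] [0.27 0.25 1.89 0.   1.   1.53]
0.77 [557.0, 311.2] [[ 474.2 -119.9   67. ]]
0.64 [321.2, 219.0] [[490.8 150.1  67. ]]
[95. 88.] [  30   28  130  122 2970] z97 30.6 top xy range [493.6 342.7  27.4] [576.7 461.6  30.7] [534.63782839 402.30771636  28.74515487]
[95. 64.] [ 50  46  91  37 718] z97 30.7 top xy range [554.7 360.6  27.7] [565.  446.3  30.9] [559.88306173 403.68940518  29.17307226]
[ 94. 176.] [ 75 159  36  32 561] z97 5.3 top xy range [431.7 387.8   1.9] [457.4 424.8   5.4] [444.26099168 406.7153307    4.41201324]
[318. 212.] [303 198  31  32 682] z97 79.4 top xy range [484.5 143.7  74.1] [510.2 167.9  79.5] [496.63032401 156.05450961  76.87056948]
[563. 314.] [547 302  31  23 601] z97 307.2 top xy range [536.3  97.9 306.6] [538.3 103.5 309.1] [537.25981544 100.67346218 308.0183763 ]
```

View pics/w1.png

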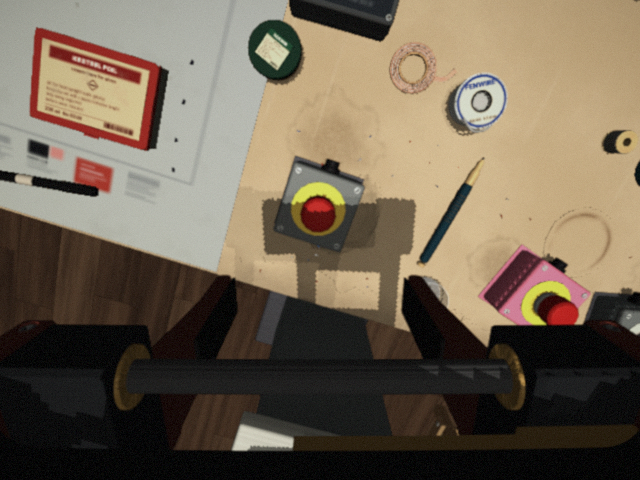

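The wrist picture shows the grey box with its yellow disc and red knob at (318,212), nearly under the gripper; the pink look-alike is at (555,305). I'll descend above the knob and measure once more.

Emit:
play_rows(dp=[[3,2,-36],[3,2,-36],[1,0,-30],[0,0,0]], yaw=[0,0,0,0])

```text
t: 2.57
ee_pos: [487.0, 147.5, 116.0]
orientation: [3.102, 0.492, -0.015]
ft_force: [-1.2, -0.8, -1.8]
width: 87.7
grasp_force: 0.0
```

```bash
cat >> w.py <<'E'
# head outline: fit silhouette centre
i=[i for i in range(1,n) if s[i,4]>300 and abs(c[i][0]-320)<40 and 150<c[i][1]<400]
T=T_of(p,o); print("cam",T[:3,3].round(1))
for j in i:
    cn=max(cv2.findContours((l==j).astype(np.uint8),0,1)[0],key=len).reshape(-1,2)
    print(c[j],s[j],"centroid at z70",atz(p,[c[j]],70,o).round(1))
    a=atz(p,cn,67,o); ty=R.from_rotvec(o["orientation"]).as_matrix()[:,1]
    q=(a-np.array(o["ee_pos"]))@ty; print("along tool y @67: ",q.min(),q.max(),"mid",(q.min()+q.max())/2,"width",np.ptp(q))
E
python3 w.py pics/w2.png
```

```text
2.5667 [487.  147.5 116. ] [[0.951, 0.309, -0.009], [0.309, -0.951, -0.003], [-0.01, -0.0, -1.0]] [ 0.27  0.42  1.95 -0.    0.78  1.53]
0.6 [313.1, 246.7] [[495.6 155.3  67. ]]
[50. 81.] [   0    7   81  149 3052] z97 30.3 top xy range [494.7 342.3  27.5] [577.4 393.   30.5] [534.88773223 368.36394194  28.40810697]
[30. 44.] [  0  28  54  31 721] z97 30.7 top xy range [555.5 359.5  27.7] [565.3 393.7  30.8] [560.46103781 377.10768607  29.30230443]
[ 17. 192.] [  0 171  32  40 731] z97 4.9 top xy range [432.1 387.3   2.2] [457.5 412.    5. ] [444.57772864 399.46155405   4.20494107]
cam [564.3 173.4 276.6]
```

View pics/w2.png

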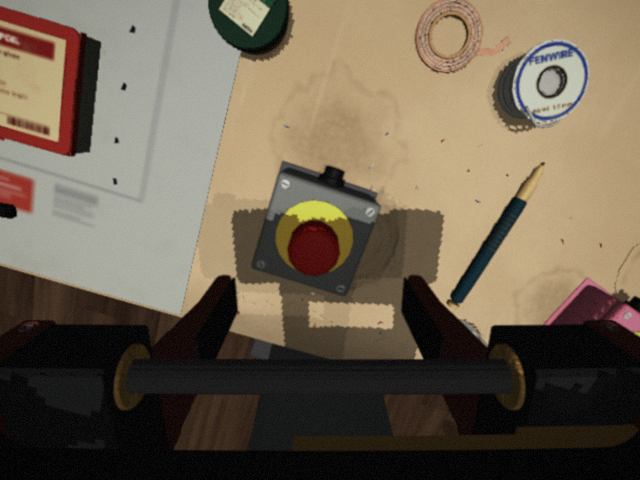

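The wrist picture shows the red head, now in shadow, at about (314,247), spanning columns 288–340, with the yellow disc behind it. I'll measure it with a threshold that allows for the shadow.

```bash
sed -i 's/>80))/>40))/' w.py; python3 w.py pics/w3.png | tail -4; python3 -c "
from h import *
o=ctrl.get_obs();print(o['t'],o['ee_pos'],o['orientation'])"
```

```text
[314. 252.] [ 289  225   50   53 1960] z97 78.9 top xy range [481.3 141.2  74. ] [510.3 169.5  79.1] [495.32170692 155.16238914  76.48095125]
cam [566.4 174.2 281.6]
[313.63010204 252.1627551 ] [ 289  225   50   53 1960] centroid at z70 [[495.1 155.   70. ]]
along tool y @67:  -21.164388362927422 11.945227743900828 mid -4.609580309513297 width 33.10961610682825
2.7667 [492.0762678  149.51696444 122.44974072] [-3.10254068 -0.49249526 -0.00356413]
```

The knob axis is at about (495,155), and the head top measured 79 against an expected 79.5. The head width measured 33 against 34. Next I move +4, +5, −68 so the TCP sits at z≈53, just above the box top.

Emit:
play_rows(dp=[[2,3,0],[2,2,-16],[0,0,-20],[0,0,-20],[0,0,-12],[0,0,0],[0,0,0],[0,0,0]], yaw=[0,0,0,0,0,0,0,0])

```text
t: 3.43
ee_pos: [496.0, 155.2, 53.9]
orientation: [-3.102, -0.494, -0.003]
ft_force: [0.3, -0.7, 0.1]
width: 87.7
grasp_force: 0.0
```

Emit:
play_rows(dp=[[0,0,0],[0,0,0],[0,0,0],[0,0,0],[0,0,0],[0,0,0],[0,0,0],[0,0,0]], yaw=[0,0,0,0,0,0,0,0], gripper=1)

```text
t: 4.1
ee_pos: [495.1, 154.9, 52.7]
orientation: [3.102, 0.494, -0.0]
ft_force: [0.4, -0.3, 0.6]
width: 38.2
grasp_force: 0.0
```

Emit:
play_rows(dp=[[0,0,0],[0,0,0],[0,0,0],[0,0,0],[0,0,0]], yaw=[0,0,0,0,0])

```text
t: 4.52
ee_pos: [495.3, 154.3, 52.7]
orientation: [3.102, 0.494, 0.0]
ft_force: [2.0, -4.9, 1.4]
width: 33.0
grasp_force: 30.0
```

Gripped: width 33, grip force 30. Now I pull up.

Emit:
play_rows(dp=[[0,0,3],[0,0,3],[0,0,3],[0,0,3],[0,0,3],[0,0,3],[0,0,2],[0,0,0]], yaw=[0,0,0,0,0,0,0,0])

```text
t: 5.18
ee_pos: [495.3, 154.3, 72.7]
orientation: [3.102, 0.494, 0.0]
ft_force: [1.7, -4.2, 1.5]
width: 33.5
grasp_force: 30.0
```

Emit:
play_rows(dp=[[0,0,1],[0,0,0],[0,0,0],[0,0,0]], yaw=[0,0,0,0])

```text
t: 5.52
ee_pos: [495.2, 154.3, 72.8]
orientation: [3.102, 0.494, -0.0]
ft_force: [5.1, -4.5, -10.2]
width: 33.0
grasp_force: 30.0
```

The outer stop is felt: −10 N after 20 mm of travel. A quick camera check that the knob itself is out, then I push it home.

```bash
cat > s.py <<'E'
from h import *
import sys
p=viewer.get_image("side"); save(p,sys.argv[1],(287,205,367,275),8)
hsv=cv2.cvtColor(p["pixels"],cv2.COLOR_RGB2HSV)
m=((hsv[...,0]<8)|(hsv[...,0]>172))&(hsv[...,1]>150)&(hsv[...,2]>40)
v,u=np.nonzero(m); k=(abs(u-327)<16)&(abs(v-240)<20); u,v=u[k],v[k]
w=world(p,np.c_[u,v]); k=np.hypot(w[:,0]-495,w[:,1]-155)<30
print(k.sum(),v[k].min(),v[k].max(),np.percentile(w[k,2],[5,50,95]).round(1))
E
python3 s.py pics/s2.png
```

```text
25 230 238 [ 83.4  96.7 112.9]
```

View pics/s2.png

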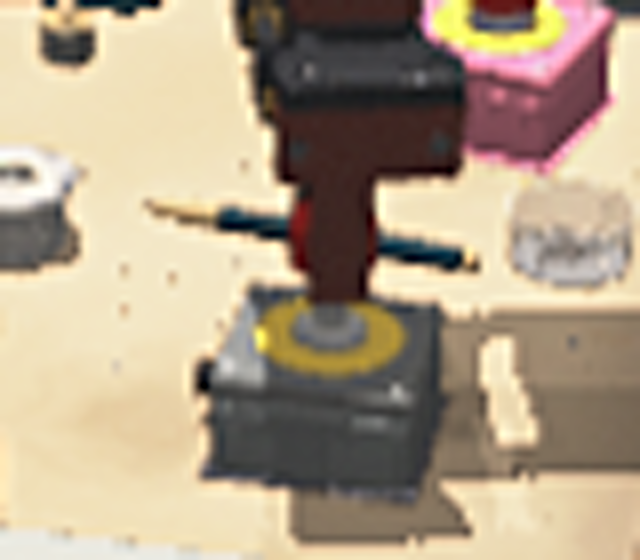

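The side crop shows the red head at (300,235) and (370,235), either side of the finger and well above the collar at (330,325): the knob is out. Now I push it home, 1 mm past the start height so the stop is felt.

Emit:
play_rows(dp=[[0,0,-3],[0,0,-3],[0,0,-3],[0,0,-3],[0,0,-3],[0,0,-3],[0,0,-3],[0,0,-1]], yaw=[0,0,0,0,0,0,0,0])

```text
t: 6.23
ee_pos: [495.4, 154.3, 52.4]
orientation: [3.102, 0.494, -0.0]
ft_force: [-5.1, -6.5, 25.2]
width: 33.0
grasp_force: 30.0
```

Emit:
play_rows(dp=[[0,0,0],[0,0,0],[0,0,0],[0,0,0]], yaw=[0,0,0,0])

```text
t: 6.57
ee_pos: [495.4, 154.3, 52.6]
orientation: [3.102, 0.494, 0.0]
ft_force: [-1.5, -6.4, 12.0]
width: 32.8
grasp_force: 30.0
```

It is home: 12 N against the lower stop. I release and retreat.

Emit:
play_rows(dp=[[0,0,1],[0,0,0],[0,0,0],[0,0,0],[0,0,0],[0,0,0],[0,0,0],[0,0,0]], yaw=[0,0,0,0,0,0,0,0], gripper=0)

```text
t: 7.23
ee_pos: [495.1, 155.0, 52.6]
orientation: [-3.102, -0.494, 0.0]
ft_force: [-0.4, 0.6, -0.2]
width: 82.9
grasp_force: 0.0
```

Emit:
play_rows(dp=[[0,0,5],[0,0,20],[0,0,30],[0,0,35],[0,0,35],[0,0,20],[0,0,0],[0,0,0]], yaw=[0,0,0,0,0,0,0,0])

```text
t: 7.9
ee_pos: [495.8, 155.1, 199.0]
orientation: [-3.102, -0.494, -0.005]
ft_force: [-0.5, -0.5, -0.5]
width: 87.9
grasp_force: 0.0
```

```bash
python3 s.py pics/s3.png; python3 w.py pics/w4.png | tail -6
```

```text
93 236 245 [63.1 74.7 82.9]
[80. 71.] [ 32  51  98  40 828] z97 30.7 top xy range [554.7 360.8  27.7] [564.9 445.8  30.9] [559.76645173 403.16446959  29.18580284]
[ 82. 188.] [ 62 170  39  34 658] z97 5.3 top xy range [431.6 387.6   1.9] [457.4 424.9   5.5] [444.38899074 406.26439561   4.2202519 ]
[320. 230.] [ 302  212   37   38 1075] z97 79.3 top xy range [482.2 141.4  74.3] [509.9 169.4  79.4] [495.88836248 155.38543401  76.74819425]
cam [570.6 180.4 358.9]
[319.94976744 230.23627907] [ 302  212   37   38 1075] centroid at z70 [[495.5 155.2  70. ]]
along tool y @67:  -16.228776145930667 16.14596153900123 mid -0.04140730346471777 width 32.3747376849319
```

View pics/s3.png

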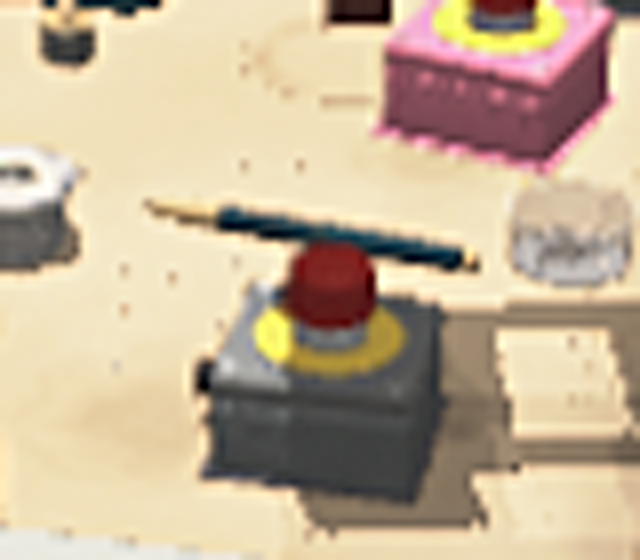

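The red head at (332,285) in the crop sits close above the collar. Its top is at 79.3 mm, the same as at the start, and the gripper is clear.

```bash
python3 -c "
from workcell import ticket
print(ticket.close_job())"
```

```text
the job is handed in; nothing more can be done
None
```

The red stop knob was pulled up 20 mm to its outer stop, pushed back fully home and released; I did not touch the black knob or the pink look-alikes, and the job was handed in at about 8 s.

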